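# Swap the steel roses onto the plinths of their own size

## Task

The four welded steel roses have been stood on each other's marble plinths. Swap them round until each rose stands upright in the recess of the plinth of its own size - the smallest rose on the smallest plinth and so on up to the largest rose on the largest plinth - using the empty round steel block to park a rose on the way. Set every rose down gently, without dropping it or toppling any, and leave the jar of rivets where it stands.

Things in the scene. Friction and masses are not known exactly. Their poses are not given: they have to be found in the camera images.
- rose_1: The smallest of four loose steel roses, a tight bud of two rings of petals, about 110 g, 84 mm tall: flat round foot 34 mm wide, 10 mm thick, thin stem with leaves, round petal head 28 mm wide with upright sides from 60 to 80 mm above the origin (grip there from above, at any yaw). Origin: centre of the foot's underside; z up the stem. Stands by itself.
- rose_2: The second smallest of four loose steel roses, a half-open rose of three rings of petals, about 160 g, 86 mm tall: flat round foot 34 mm wide, 10 mm thick, thin stem with leaves, round petal head 40 mm wide with upright sides from 60 to 82 mm above the origin (grip there from above, at any yaw). Origin: centre of the foot's underside; z up the stem. Stands by itself.
- rose_3: The second largest of four loose steel roses, an open rose of four rings of petals, about 220 g, 88 mm tall: flat round foot 34 mm wide, 10 mm thick, thin stem with leaves, round petal head 51 mm wide with upright sides from 60 to 84 mm above the origin (grip there from above, at any yaw). Origin: centre of the foot's underside; z up the stem. Stands by itself.
- rose_4: The largest of four loose steel roses, a full-blown rose of four rings of petals, about 300 g, 90 mm tall: flat round foot 34 mm wide, 10 mm thick, thin stem with leaves, round petal head 62 mm wide with upright sides from 60 to 86 mm above the origin (grip there from above, at any yaw). Origin: centre of the foot's underside; z up the stem. Stands by itself.
- plinth_1: The smallest of four square white marble plinths, 72 mm square, 30 mm high, fixed to the bench. In its top's middle is a round recess 50 mm wide, 8 mm deep (floor 22 mm above the bench), for any rose's foot. Origin: centre of the underside; x, y along its sides, z up. At the start it carries a rose that is not its own.
- plinth_2: The second smallest of four square white marble plinths, 88 mm square, 30 mm high, fixed to the bench. In its top's middle is a round recess 50 mm wide, 8 mm deep (floor 22 mm above the bench), for any rose's foot. Origin: centre of the underside; x, y along its sides, z up. At the start it carries a rose that is not its own.
- plinth_3: The second largest of four square white marble plinths, 104 mm square, 30 mm high, fixed to the bench. In its top's middle is a round recess 50 mm wide, 8 mm deep (floor 22 mm above the bench), for any rose's foot. Origin: centre of the underside; x, y along its sides, z up. At the start it carries a rose that is not its own.
- plinth_4: The largest of four square white marble plinths, 120 mm square, 30 mm high, fixed to the bench. In its top's middle is a round recess 50 mm wide, 8 mm deep (floor 22 mm above the bench), for any rose's foot. Origin: centre of the underside; x, y along its sides, z up. At the start it carries a rose that is not its own.
- block: Round dark steel holding block, 84 mm across and 30 mm high, fixed to the bench, with the same round recess in its top (50 mm across, 8 mm deep, floor 22 mm above the bench). Empty at the start: the free parking place. Origin: centre of the underside; z up.
- rivet_jar: Bystander: a loose glass jar of rivets with a steel screw lid, 60 mm across and 82 mm tall. Origin: centre of its underside; z up. To be left where it stands.
Mind the look-alikes: they are no part of the job. What is shaped like the rose_2 but orange or yellow is not meant.

How it is judged:
On the way:
1. one of the roses has been parked: let go and standing upright in the recess of the round steel block (((horizontal distance between rose_1 and block below 0.012 m and z of rose_1 in the frame of block between 0.018 and 0.026 m and angle between rose_1's own z axis and vertical below 0.1 rad and linear speed of rose_1 below 0.02 m/s and angular speed of rose_1 below 0.2 rad/s and contact force between the fingers and rose_1 below 0.1 N) or (horizontal distance between rose_2 and block below 0.012 m and z of rose_2 in the frame of block between 0.018 and 0.026 m and angle between rose_2's own z axis and vertical below 0.1 rad and linear speed of rose_2 below 0.02 m/s and angular speed of rose_2 below 0.2 rad/s and contact force between the fingers and rose_2 below 0.1 N) or (horizontal distance between rose_3 and block below 0.012 m and z of rose_3 in the frame of block between 0.018 and 0.026 m and angle between rose_3's own z axis and vertical below 0.1 rad and linear speed of rose_3 below 0.02 m/s and angular speed of rose_3 below 0.2 rad/s and contact force between the fingers and rose_3 below 0.1 N) or (horizontal distance between rose_4 and block below 0.012 m and z of rose_4 in the frame of block between 0.018 and 0.026 m and angle between rose_4's own z axis and vertical below 0.1 rad and linear speed of rose_4 below 0.02 m/s and angular speed of rose_4 below 0.2 rad/s and contact force between the fingers and rose_4 below 0.1 N))), for 0.2 s.
At the end, for the whole second after the job is handed in: each of the four roses stands in the recess of the plinth of its own size (smallest on smallest up to largest on largest): foot on the recess floor (within 4 mm), within 12 mm of the plinth's centre, upright within 0.1 rad, let go and at rest (horizontal distance between rose_1 and plinth_1 below 0.012 m and z of rose_1 in the frame of plinth_1 between 0.018 and 0.026 m and angle between each of rose_1, rose_2, rose_3, rose_4's own z axis and vertical below 0.1 rad and linear speed of each of rose_1, rose_2, rose_3, rose_4 below 0.02 m/s and angular speed of each of rose_1, rose_2, rose_3, rose_4 below 0.2 rad/s and contact force between the fingers and rose_1 below 0.1 N and horizontal distance between rose_2 and plinth_2 below 0.012 m and z of rose_2 in the frame of plinth_2 between 0.018 and 0.026 m and contact force between the fingers and rose_2 below 0.1 N and horizontal distance between rose_3 and plinth_3 below 0.012 m and z of rose_3 in the frame of plinth_3 between 0.018 and 0.026 m and contact force between the fingers and rose_3 below 0.1 N and horizontal distance between rose_4 and plinth_4 below 0.012 m and z of rose_4 in the frame of plinth_4 between 0.018 and 0.026 m and contact force between the fingers and rose_4 below 0.1 N); the robot touches nothing.
It fails at once if a rose topples (leans more than 0.6 rad) (angle between any of rose_1, rose_2, rose_3, rose_4's own z axis and vertical above 0.6 rad).
It fails at once if a rose is dropped or slammed down (moves faster than 0.6 m/s with its foot less than 40 mm above the bench) ((linear speed of rose_1 above 0.6 m/s and height (world z) of rose_1 below 0.04 m) or (linear speed of rose_2 above 0.6 m/s and height (world z) of rose_2 below 0.04 m) or (linear speed of rose_3 above 0.6 m/s and height (world z) of rose_3 below 0.04 m) or (linear speed of rose_4 above 0.6 m/s and height (world z) of rose_4 below 0.04 m)).
It fails at once if the jar of rivets is moved by more than 20 mm or tipped over (distance of rivet_jar from where it was at the start of the episode above 0.02 m or angle between rivet_jar's own z axis and vertical above 0.5 rad).
It also fails if it takes over 136 s, if anything falls off the work surface, if the arm or the gripper's body presses on something with over 40 N, if the wrist force passes 120 N, or if a joint passes its speed limit or range.

## Robot

A 6-joint arm with a two-finger parallel gripper is mounted at the origin on the work surface. World frame = base frame: x ahead of the robot, y to its left, z up, the work surface at z = 0. Lengths are in m, angles in rad, forces in N, time in s.
With the tool pointing down it reaches from about 0.375 to 0.9 m from the base axis. Payload 3.1 kg.
Tool frame: the origin (TCP) lies at the centre of the arm's flange, where the gripper is bolted on; the fingertips stand robot.tip_extent ahead of it and the grasp point (between the pads) lies 164 mm ahead of it (robot.tip_extent is the distance from the TCP to the fingertips, in m); z points along the fingers, y is the line along which they close (so a half turn about z gives the same grasp; the last joint's range is limited). The gripper opens to 87 mm and grips with 3 to 60 N. Pads are 19 mm wide; open, the fingers measure 117 mm over their backs; the gripper's body (75 mm by 190 mm) begins 51 mm behind the grasp point.
Start: joints at [1.121, 0.527, 1.433, -0, 1.181, -0.178], TCP at [0.168, 0.602, 0.405] pointing down, gripper open.
Joint ranges: [-3.08, 3.08], [-0.75, 2.2], [0.22, 2.44], [-1.43, 4.57], [0, 2.65], [-2.85, 2.85]. Speed limits (rad/s): [2.79, 2.79, 3.14, 3.14, 3.14, 3.14].

## Interface

Orientations are given as a unit quaternion [x, y, z, w].
In Python, from rig import get_obs, camera, hand_in, cut_out, robot gives the robot as it stands.
- The arm moves only by the tool step_arm, never from a script. Its argument "rows" is a list of rows, each a list of 6 numbers: the shift along the world's x, y, z in m, then the turn, a rotation vector about the world's x, y, z in degrees. A call has 1 to 12 rows; each row shifts and turns the commanded pose from where the row before left it; what a row does not reach is not made up. A row lasts 1/8 s, in which the tool goes at most 62.5 mm and 10.7 degrees, less where a joint would pass 70% of its speed; a pose out of reach is approached as far as the arm can. A call is refused whole if a number of a shift passes 0.0625 or a number of a turn 10.7, either way. A call with a gripper value outside its range is refused whole. "jaw" is the finger opening in m, from 0 to 0.087, set as the call begins (left out, the last holds). The fingers move at their own pace and stop on an object; "squeeze" is the grip in N (left out, the last holds). Time passes only in rows, so rows that do not move let the fingers close. It gives the time, the measured TCP pose, the force, the opening and the grip force at its end, in the units of the state.
- get_obs(): the state, without advancing time (a new reading comes with each control period).
- camera(name): name is "scene" or "top" or "wrist"; returns a dict with "pixels" (420x560x3 uint8, blue, green, red), "depth" (420x560 float32, m along the optical axis (not along the pixel's ray), 0 where there is no reading), "fov_y" (degrees; the focal length in pixels is half the picture's height over the tangent of half this angle, whatever the lens; pixels are square), "cx", "cy" (the principal point, pixels), "extrinsics" (4x4, takes a point from camera to world coordinates); the wrist camera has in their place "mount" (4x4, takes a point from camera to tool coordinates, whose origin is the TCP and whose axes are the flange's). Camera axes: x right, y up, looking along -z (the intrinsics and any distortion apply to the point x, -y, -z); pixel columns grow to the right and rows downward; lengths in m; the calibration is good to about 2 mm. A picture is of the moment at which its call begins: read the wrist's pose just before it.
- hand_in(): hands the job in; it is judged then, once.
Trained networks look in the newest picture that a camera, given by its name, has taken for a name from the list of things; names that differ only in an ending like _2 or _b are one class to them, and where a whole thing is asked for, a point or a joint stands for the part that bears it (a point fixed in the world has none). Each returns a list of dicts, best first, with "confidence" (0 to 1); they miss things now and then, are a little off and sometimes report something else, mostly with a low value. They report only what shows in the picture. A call takes as long as a camera call. They do not tell look-alikes from the thing itself.
- cut_out(label, camera): "region" (420x560 bool, what is visible of it) and "extent" ([centre column, centre row, width, height] in pixels, round what is visible of it).
The state is a dict: "time": time; "q": joint angles; "joint_velocities": joint speeds; "joint_torque": joint torques, N m; "position": TCP position; "tool_rot": TCP orientation; "ft_force": force on the tool from outside, world axes, zero at the start; "moment": the same for the moment, N m; "grip_width": finger opening in m; "grip_force": force on a finger pad.
Only numpy, scipy, OpenCV 4.12 (cv2) and the standard library are available. Lean on these libraries where they do the work, as an engineer would, in place of code of your own. Each camera call takes 0.05 s, during which the arm holds its last target. There are 200 camera calls.

## Working session

There is one attempt and no reset: what is moved stays moved. The work goes in short steps, Python scripts to look and compute and a tool call to move; the robot and the scene stay as the last step left them, time stands still between calls to the robot, and variables do not carry over. Pictures are saved under pics/ and viewed, at most 14 in all, crops included, and the job is handed in when it is done.

Besides the shell and the picture viewer there is one more tool, called after "Request:" as a command line: name --pt "numbers of a row" for each row, then --argument value for the rest. step_arm: Moves the arm, as the interface text tells. Its arguments: {"type":"object","properties":{"rows":{"type":"array"},"jaw":{"type":"number"},"squeeze":{"type":"number"}},"required":["rows"]}

```bash
mkdir -p pics; cat > h.py <<'E'
import numpy as np, cv2
from rig import get_obs, camera, hand_in, cut_out, robot
def cloud(c):
    f=210/np.tan(np.radians(c["fov_y"]/2)); d=c["depth"]
    v,u=np.mgrid[0:420,0:560]
    P=np.stack([(u-c["cx"])/f*d,-(v-c["cy"])/f*d,-d,np.ones_like(d)],-1)
    return P@np.asarray(c["extrinsics"]).T
E
python3 - <<'E'
from h import *
o=get_obs(); print(o["time"],o["position"],o["tool_rot"],robot.tip_extent)
for n in ("top","scene"):
    c=camera(n); cv2.imwrite(f"pics/{n}0.png",c["pixels"]); np.savez(f"{n}0.npz",**c)
    print(n,{k:np.round(c[k],3) for k in c if k not in("pixels","depth")})
    P=cloud(c)
    for l in ("rose_1","plinth_1","block","rivet_jar"):
        for r in cut_out(l,n):
            m=r["region"]&(c["depth"]>0); p=P[m][:,:3]
            if len(p)==0: continue
            zt=np.percentile(p[:,2],95); t=p[p[:,2]>zt-.012]
            print(l,round(r["confidence"],2),np.round(r["extent"]),"z95 %.3f"%zt,"mid",np.round((np.percentile(t[:,:2],2,0)+np.percentile(t[:,:2],98,0))/2,3),"size",np.round(np.percentile(t[:,:2],98,0)-np.percentile(t[:,:2],2,0),3))
E
```

```text
0.0 [0.16765076 0.60174667 0.40376514] [ 1.35494130e-01  9.90777558e-01 -1.02898829e-03 -3.33898295e-04] 0.1822
top {'fov_y': np.float64(47.112), 'cx': np.float64(281.428), 'cy': np.float64(205.762), 'extrinsics': array([[-0.002,  0.999, -0.051,  0.523],
       [-0.999, -0.001,  0.034,  0.006],
       [ 0.034,  0.051,  0.998,  0.884],
       [ 0.   ,  0.   ,  0.   ,  1.   ]])}
rose_1 0.92 [408. 306.  45.  34.] z95 0.111 mid [ 0.399 -0.225] size [0.055 0.057]
rose_1 0.89 [160. 174.  31.  19.] z95 0.105 mid [0.62  0.184] size [0.025 0.026]
rose_1 0.84 [331. 174.  26.  24.] z95 0.085 mid [ 0.621 -0.109] size [0.035 0.036]
rose_1 0.83 [408. 119.  34.  34.] z95 0.086 mid [ 0.717 -0.247] size [0.036 0.037]
rose_1 0.8 [386. 173.  30.  23.] z95 0.108 mid [ 0.62  -0.202] size [0.035 0.036]
rose_1 0.64 [294. 270.  34.  31.] z95 0.109 mid [ 0.458 -0.038] size [0.045 0.046]
plinth_1 0.95 [396. 299.  75.  75.] z95 0.033 mid [ 0.403 -0.226] size [0.112 0.114]
plinth_1 0.89 [165. 178.  60.  56.] z95 0.032 mid [0.619 0.182] size [0.087 0.088]
plinth_1 0.74 [379. 177.  41.  44.] z95 0.032 mid [ 0.621
[... 760 characters left out ...]
[ 0.623 -0.199] size [0.036 0.036]
rose_1 0.71 [238. 221.  20.  35.] z95 0.083 mid [ 0.623 -0.106] size [0.038 0.034]
rose_1 0.68 [372. 223.  15.  28.] z95 0.103 mid [0.623 0.188] size [0.028 0.023]
plinth_1 0.96 [204. 159.  47.  40.] z95 0.030 mid [ 0.409 -0.221] size [0.113 0.108]
plinth_1 0.66 [366. 238.  45.  43.] z95 0.031 mid [0.624 0.185] size [0.09  0.086]
plinth_1 0.64 [197. 230.  40.  31.] z95 0.030 mid [ 0.627 -0.197] size [0.071 0.071]
plinth_1 0.63 [273. 181.  61.  54.] z95 0.031 mid [ 0.467 -0.037] size [0.121 0.124]
block 0.66 [377. 173.  40.  32.] z95 0.030 mid [0.424 0.217] size [0.077 0.075]
rivet_jar 0.66 [292. 269.  28.  49.] z95 0.082 mid [0.738 0.022] size [0.052 0.051]
```

```bash
python3 -c "
import cv2
i=cv2.imread('pics/top0.png');cv2.imwrite('pics/top0b.png',cv2.resize(i[60:380,90:490],(750,600)))"
```

```text
(no output)
```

View pics/top0b.png

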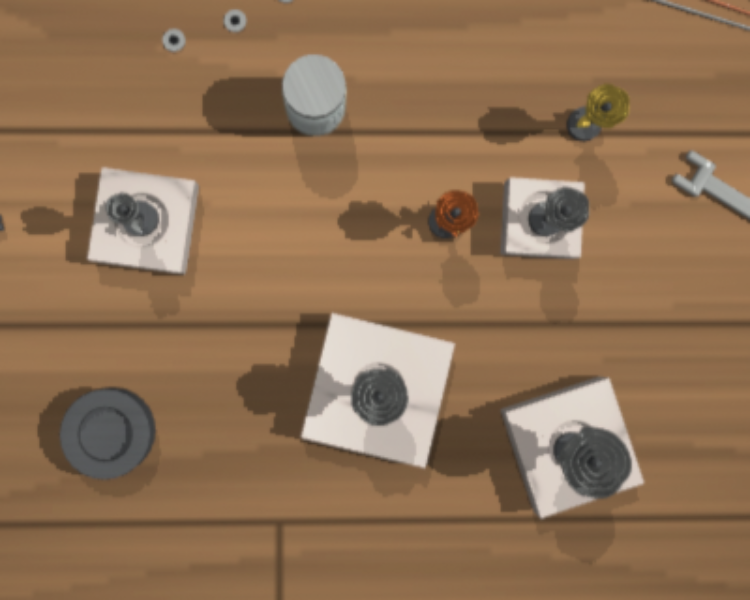

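View pics/scene0.png

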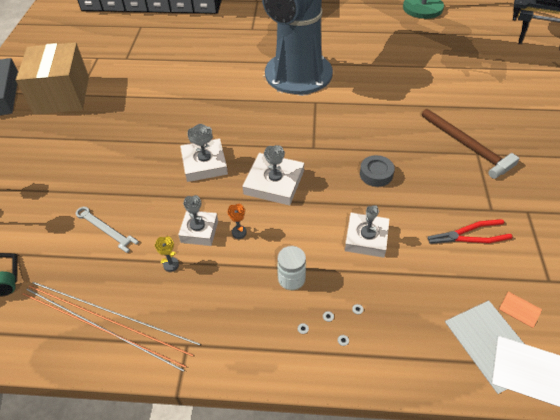

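The top view shows plinth_2 (left) carrying rose_1, plinth_1 (upper right) carrying rose_2, plinth_4 (middle) carrying rose_3, and plinth_3 (right) carrying rose_4. The sizes agree. The orange and yellow decoys stand on the bare bench at about (455,212) and (607,105). That means two swaps through the block. The two cameras disagree by about 5 mm, so I'll refine with the wrist camera.

Request:
step_arm --pt "0.033 -0.035 0 0 0 0" --pt "0.033 -0.035 0 0 0 0" --pt "0.033 -0.035 0 0 0 0" --pt "0.033 -0.035 0 0 0 0" --pt "0.033 -0.035 0 0 0 0" --pt "0.033 -0.035 0 0 0 0" --pt "0.033 -0.035 0 0 0 0" --pt "0.033 -0.035 0 0 0 0" --pt "0.033 -0.035 0 0 0 0" --pt "0.033 -0.035 0 0 0 0" --pt "0.033 -0.035 0 0 0 0" --pt "0 0 0 0 0 0" --jaw 0.06 --squeeze 15

```text
time: 2.0
position: [0.5333, 0.2145, 0.4049]
tool_rot: [0.138, 0.99, 0.0, 0.001]
ft_force: [-0.9, -0.2, -0.8]
grip_width: 0.06
grip_force: 0.0
```

```bash
cat >> h.py <<'E'
from scipy.spatial.transform import Rotation as R
def wrist(save=None):
    o=get_obs(); c=camera("wrist"); T=np.eye(4); T[:3,:3]=R.from_quat(o["tool_rot"]).as_matrix(); T[:3,3]=o["position"]
    c["extrinsics"]=T@np.asarray(c["mount"])
    if save: cv2.imwrite(save,c["pixels"])
    return o,c
def look(n,labels=("rose_1","plinth_1","block"),save=None):
    if n=="wrist": o,c=wrist(save)
    else: c=camera(n)
    P=cloud(c)
    for l in labels:
        for r in cut_out(l,n):
            m=r["region"]&(c["depth"]>0); p=P[m][:,:3]
            if len(p)<20: continue
            zt=np.percentile(p[:,2],95); t=p[p[:,2]>zt-.012]
            if l[0]=="r": (x,y),rad=cv2.minEnclosingCircle(t[:,:2].astype(np.float32)); s="dia %.3f"%(2*rad)
            else:
                (x,y),wh,a=cv2.minAreaRect(t[:,:2].astype(np.float32)); s="rect %.3f %.3f"%wh
            q=(np.percentile(t[:,:2],2,0)+np.percentile(t[:,:2],98,0))/2
            print(n,l,round(r["confidence"],2),np.round(r["extent"]),"z95 %.3f"%zt,"c %.4f %.4f"%(x,y),s,"q",np.round(q,4))
    return c
E
python3 - <<'E'
from h import *
o=get_obs();print(o["time"],o["position"],o["tool_rot"],o["q"])
c=look("wrist",save="pics/w1.png"); print(c["mount"],c["fov_y"])
look("top"); look("scene")
E
```

```text
2.0 [0.53326489 0.21454454 0.40489868] [1.37777813e-01 9.90462462e-01 2.68128885e-05 1.17682633e-03] [ 1.88331195e-01  4.59251868e-01  1.56153343e+00 -7.82906785e-04
  1.11856100e+00 -1.10568866e+00]
wrist rose_1 0.95 [ 42. 197.  83.  53.] z95 0.108 c 0.4575 -0.0342 dia 0.052 q [ 0.4568 -0.0306]
wrist rose_1 0.83 [280. 261.  26.  34.] z95 0.100 c 0.6111 0.1899 dia 0.019 q [0.61   0.1901]
wrist plinth_1 0.97 [ 67. 184. 134. 103.] z95 0.031 c 0.4571 -0.0380 rect 0.123 0.120 q [ 0.4568 -0.0316]
wrist plinth_1 0.92 [278. 245.  75.  71.] z95 0.031 c 0.6154 0.1857 rect 0.088 0.084 q [0.6135 0.1869]
wrist block 0.81 [259.  88.  74.  81.] z95 0.030 c 0.4182 0.2177 rect 0.082 0.083 q [0.4175 0.2177]
[[-1.30569089e-04  9.58798838e-01  2.84085850e-01  7.93627238e-02]
 [ 9.99999897e-01  2.48631191e-04 -3.79526900e-04  5.27303907e-04]
 [-4.34522554e-04  2.84085771e-01 -9.58798772e-01  2.06826003e-02]
 [ 0.00000000e+00  0.00000000e+00  0.00000000e+00  1.00000000e+00]] 70.46357369939997
top rose_1 0.97 [162. 175.  28.  19.] z95 0.104 c 0.6202 0.1838 dia 0.027 q [0.6203 0.1839]
top rose_1 0.87 [408.
[... 1360 characters left out ...]
.57 [275. 163.  22.  37.] z95 0.107 c 0.4605 -0.0350 dia 0.052 q [ 0.4624 -0.0344]
scene rose_1 0.56 [193. 213.  19.  36.] z95 0.104 c 0.6227 -0.1990 dia 0.042 q [ 0.6238 -0.1995]
scene plinth_1 0.93 [199. 229.  38.  31.] z95 0.030 c 0.6252 -0.1975 rect 0.072 0.077 q [ 0.6264 -0.197 ]
scene plinth_1 0.71 [205. 160.  46.  45.] z95 0.030 c 0.4059 -0.2228 rect 0.112 0.104 q [ 0.4082 -0.2217]
scene plinth_1 0.63 [273. 179.  59.  52.] z95 0.031 c 0.4611 -0.0376 rect 0.121 0.127 q [ 0.4663 -0.0377]
scene plinth_1 0.55 [369. 238.  42.  43.] z95 0.031 c 0.6223 0.1858 rect 0.088 0.092 q [0.6236 0.1855]
scene block 0.92 [379. 172.  33.  32.] z95 0.030 c 0.4232 0.2186 rect 0.080 0.083 q [0.4235 0.2182]
```

View pics/w1.png

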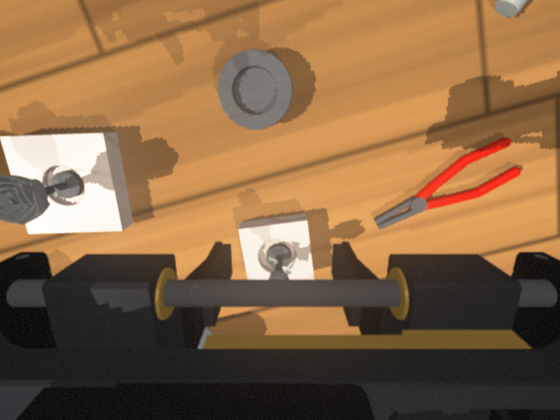

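The wrist view shows rose_1 on plinth_2 centred between the fingers at about (278,260), with the block at (255,88). Heights and sizes match the text: plinth tops at 0.030–0.032 m and rose tops at 0.105–0.112 m. I'll average the cameras and start by moving rose_1 to the block.

Request:
step_arm --pt "0.03 -0.0095 0 0 0 0" --pt "0.03 -0.0095 0 0 0 0" --pt "0.028 -0.0095 -0.02 0 0 0" --pt "0 0 -0.04 0 0 0" --pt "0 0 -0.04 0 0 0" --pt "0 0 0 0 0 0" --pt "0 0 0 0 0 0"

```text
time: 3.48
position: [0.6194, 0.1888, 0.306]
tool_rot: [0.135, 0.991, 0.0, 0.001]
ft_force: [0.1, -0.1, -0.4]
grip_width: 0.0601
grip_force: 0.0
```

Request:
step_arm --pt "0.002 -0.0025 -0.02 0 0 0" --pt "0 0 -0.02 0 0 0" --pt "0 0 -0.008 0 0 0" --pt "0 0 0 0 0 0"

```text
time: 3.98
position: [0.6207, 0.186, 0.2564]
tool_rot: [0.136, 0.991, -0.0, -0.0]
ft_force: [0.3, -0.1, 1.4]
grip_width: 0.06
grip_force: 0.0
```

```bash
python3 - <<'E'
from h import *
o,c=wrist(); print(o["position"]); a=c["pixels"]; s=camera("scene")["pixels"][170:270,320:420]
cv2.imwrite("pics/w2.png",np.hstack([cv2.resize(a,(480,360)),cv2.resize(s,(300,360))]))
E
```

```text
[0.62073478 0.185977   0.25638555]
```

View pics/w2.png

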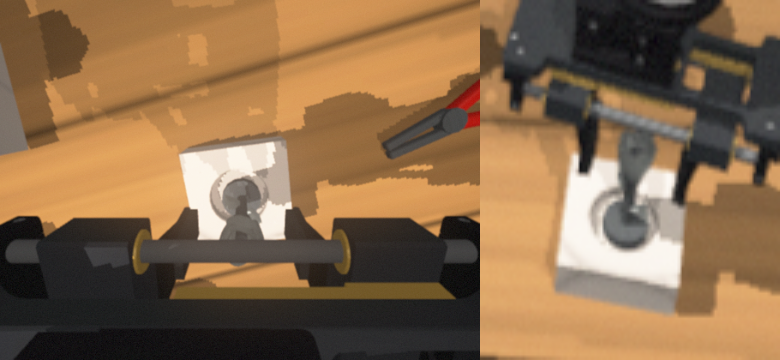

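The head at (239,235) sits midway between the fingers (195 to 290), so I'm closing.

Request:
step_arm --pt "0 0 0 0 0 0" --pt "0 0 0 0 0 0" --pt "0 0 0 0 0 0" --pt "0 0 0 0 0 0" --pt "0 0 0 0 0 0" --pt "0 0 0 0 0 0" --jaw 0.0 --squeeze 20

```text
time: 4.82
position: [0.6208, 0.186, 0.2568]
tool_rot: [0.135, 0.991, -0.0, 0.0]
ft_force: [-1.1, -0.3, 0.4]
grip_width: 0.027
grip_force: 20.0
```

Request:
step_arm --pt "0 0 0.02 0 0 0" --pt "0 0 0.03 0 0 0" --pt "-0.015 0.002 0.01 0 0 0" --pt "-0.04 0.006 0 0 0 0" --pt "-0.045 0.007 0 0 0 0" --pt "-0.045 0.007 0 0 0 0" --pt "-0.04 0.006 0 0 0 0" --pt "-0.016 0.002 0 0 0 0" --pt "0 0 -0.02 0 0 0" --pt "0 0 0 0 0 0" --pt "0 0 0 0 0 0"

```text
time: 6.2
position: [0.4206, 0.2161, 0.2971]
tool_rot: [0.136, 0.991, 0.0, 0.001]
ft_force: [0.1, -0.3, -0.8]
grip_width: 0.0275
grip_force: 20.0
```

```bash
python3 - <<'E'
from h import *
a=look("wrist",("rose_1","block"))["pixels"]; s=look("scene",("rose_1","block"))["pixels"][110:210,330:430];print(get_obs()["position"])
cv2.imwrite("pics/w3.png",np.hstack([cv2.resize(a,(480,360)),cv2.resize(s,(300,360))]))
E
```

```text
wrist rose_1 0.63 [282. 258.  53. 101.] z95 0.145 c 0.4105 0.2216 dia 0.048 q [0.4102 0.2189]
wrist block 0.97 [283. 209.  94.  92.] z95 0.030 c 0.4141 0.2177 rect 0.082 0.077 q [0.4124 0.2176]
scene rose_1 0.9 [167. 255.  24.  34.] z95 0.083 c 0.7207 -0.2444 dia 0.041 q [ 0.7208 -0.2438]
scene rose_1 0.87 [195. 212.  21.  35.] z95 0.105 c 0.6232 -0.1994 dia 0.043 q [ 0.6237 -0.1995]
scene rose_1 0.7 [234. 221.  18.  37.] z95 0.083 c 0.6233 -0.1051 dia 0.042 q [ 0.6231 -0.1058]
scene rose_1 0.67 [201. 142.  22.  36.] z95 0.108 c 0.4028 -0.2216 dia 0.065 q [ 0.4036 -0.2218]
scene rose_1 0.6 [383. 145.  15.  32.] z95 0.143 c 0.4231 0.2173 dia 0.033 q [0.4228 0.217 ]
scene rose_1 0.57 [276. 165.  23.  35.] z95 0.107 c 0.4605 -0.0338 dia 0.053 q [ 0.4617 -0.0342]
scene block 0.6 [378. 172.  36.  33.] z95 0.030 c 0.4264 0.2172 rect 0.082 0.075 q [0.4272 0.2173]
[0.41997852 0.21599383 0.29703366]
```

View pics/w3.png

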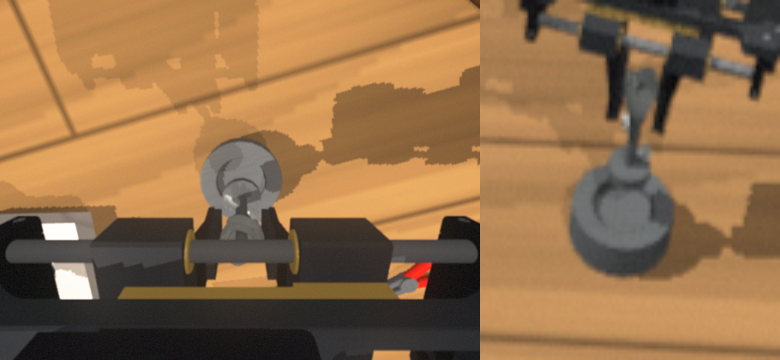

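The foot is over the recess: held rose_1 shows the scene camera is biased by about +3 mm in x and +1.5 mm in y, and with that removed the block lies at (0.420, 0.217). I'm lowering it and letting go.

Request:
step_arm --pt "0 0.001 -0.015 0 0 0" --pt "0 0 -0.012 0 0 0" --pt "0 0 -0.007 0 0 0" --pt "0 0 -0.004 0 0 0" --pt "0 0 -0.002 0 0 0" --pt "0 0 0 0 0 0"

```text
time: 7.25
position: [0.4199, 0.2171, 0.2569]
tool_rot: [0.136, 0.991, 0.0, 0.0]
ft_force: [0.3, 0.7, -0.9]
grip_width: 0.0271
grip_force: 20.0
```

Request:
step_arm --pt "0 0 0 0 0 0" --pt "0 0 0 0 0 0" --pt "0 0 0 0 0 0" --pt "0 0 0 0 0 0" --pt "0 0 0.02 0 0 0" --pt "0 0 0.03 0 0 0" --pt "0 0 0.03 0 0 0" --pt "0 0 0 0 0 0" --jaw 0.06

```text
time: 8.25
position: [0.4204, 0.2173, 0.3386]
tool_rot: [0.135, 0.991, 0.001, 0.003]
ft_force: [0.5, -0.1, 0.0]
grip_width: 0.0601
grip_force: 0.0
```

Request:
step_arm --pt "0.01 -0.02 0 0 0 0" --pt "0.02 -0.042 0 0 0 0" --pt "0.02 -0.042 0 0 0 0" --pt "0.02 -0.042 0 0 0 0" --pt "0.02 -0.042 0 0 0 0" --pt "0.02 -0.042 0 0 0 0" --pt "0.02 -0.042 0 0 0 0" --pt "0.02 -0.042 0 0 0 0" --pt "0.02 -0.042 0 0 0 0" --pt "0.02 -0.042 0 0 0 0" --pt "0.01 -0.02 0 0 0 0" --pt "0 0 0 0 0 0" --jaw 0.065

```text
time: 9.75
position: [0.6198, -0.2025, 0.335]
tool_rot: [0.137, 0.991, 0.0, -0.001]
ft_force: [0.2, -0.3, -0.2]
grip_width: 0.0651
grip_force: 0.0
```

```bash
python3 - <<'E'
from h import *
a=look("wrist",("rose_1","block","plinth_1"))["pixels"]; s=look("scene",("rose_1","block","plinth_1"))["pixels"][110:260,150:400];print(get_obs()["position"],get_obs()["q"])
cv2.imwrite("pics/w4.png",np.hstack([cv2.resize(a,(350,360)),cv2.resize(s,(450,360))]))
E
```

```text
wrist rose_1 0.89 [388. 190.  74.  56.] z95 0.085 c 0.6197 -0.1065 dia 0.040 q [ 0.6195 -0.1064]
wrist rose_1 0.62 [283. 221.  54.  69.] z95 0.107 c 0.6195 -0.2007 dia 0.040 q [ 0.619  -0.2007]
wrist plinth_1 0.78 [285. 203.  88.  84.] z95 0.031 c 0.6208 -0.1989 rect 0.072 0.072 q [ 0.6194 -0.1986]
wrist plinth_1 0.78 [199.  33. 135.  64.] z95 0.030 c 0.4505 -0.2297 rect 0.102 0.046 q [ 0.4425 -0.2276]
wrist plinth_1 0.59 [416.  29. 154.  55.] z95 0.031 c 0.4965 -0.0481 rect 0.120 0.040 q [ 0.4975 -0.0496]
scene rose_1 0.92 [274. 164.  18.  37.] z95 0.107 c 0.4608 -0.0355 dia 0.055 q [ 0.4617 -0.036 ]
scene rose_1 0.9 [194. 211.  19.  36.] z95 0.106 c 0.6236 -0.2003 dia 0.042 q [ 0.6236 -0.1996]
scene rose_1 0.88 [203. 140.  20.  30.] z95 0.110 c 0.5001 -0.1961 dia 0.265 q [ 0.4018 -0.2161]
scene rose_1 0.78 [381. 159.  11.  34.] z95 0.102 c 0.4236 0.2186 dia 0.033 q [0.4233 0.2179]
scene rose_1 0.69 [165. 255.  27.  35.] z95 0.083 c 0.7191 -0.2445 dia 0.042 q [ 0.7201 -0.2442]
scene rose_1 0.67 [238. 220.  18.  35.] z95 0.083 c 0.6244 -0.1041 dia 0.042 q [ 0.6245 -0.1043]
scene block 0.55 [379. 172.  38.  30.] z95 0.030 c 0.4232 0.2174 rect 0.082 0.083 q [0.4243 0.2174]
scene block 0.15 [195. 213.  22.  35.] z95 0.106 c 0.6233 -0.1988 rect 0.041 0.037 q [ 0.6236 -0.1995]
scene plinth_1 0.87 [199. 229.  38.  28.] z95 0.030 c 0.6245 -0.1978 rect 0.073 0.077 q [ 0.6262 -0.1974]
scene plinth_1 0.79 [207. 161.  43.  44.] z95 0.030 c 0.4014 -0.2308 rect 0.036 0.139 q [ 0.4055 -0.2252]
scene plinth_1 0.73 [365. 236.  45.  41.] z95 0.031 c 0.6208 0.1860 rect 0.088 0.094 q [0.6233 0.1853]
scene plinth_1 0.52 [205. 143.  24.  35.] z95 0.110 c 0.4958 -0.1837 rect 0.264 0.044 q [ 0.4014 -0.2172]
[ 0.61957344 -0.1999539   0.33690075] [-4.83520412e-01  6.38914518e-01  1.42542364e+00  6.51303181e-05
  1.07751890e+00 -1.78369699e+00]
```

View pics/w4.png

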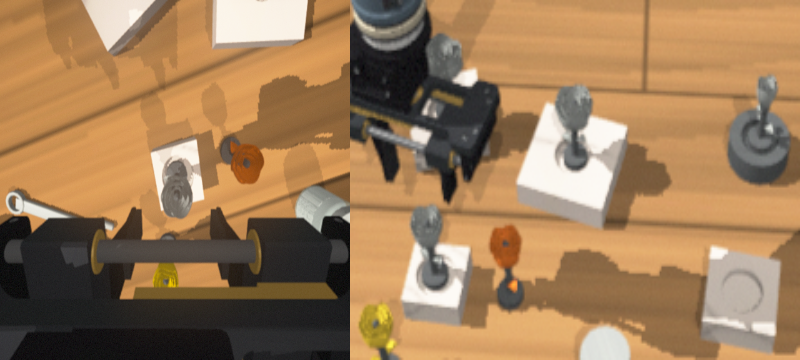

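rose_1 stands upright in the block (crop right, about (765,100)), and rose_2 lies under the gripper between the two decoys. I'm descending on rose_2 with the fingers clear of the orange one.

Request:
step_arm --pt "0 0 -0.03 0 0 0" --pt "0 0 -0.025 0 0 0" --pt "0 0 -0.015 0 0 0" --pt "0 0 -0.01 0 0 0" --pt "0 0 0 0 0 0"

```text
time: 10.78
position: [0.6197, -0.2009, 0.2564]
tool_rot: [0.135, 0.991, 0.0, -0.0]
ft_force: [0.3, 0.4, -0.4]
grip_width: 0.0652
grip_force: 0.0
```

Request:
step_arm --pt "0 0 0 0 0 0" --pt "0 0 0 0 0 0" --pt "0 0 0 0 0 0" --pt "0 0 0 0 0 0" --pt "0 0 0 0 0 0" --jaw 0.0

```text
time: 11.4
position: [0.6199, -0.2011, 0.2572]
tool_rot: [0.135, 0.991, -0.0, 0.0]
ft_force: [-0.5, -0.7, 1.9]
grip_width: 0.0393
grip_force: 20.0
```

Request:
step_arm --pt "0 0 0.02 0 0 0" --pt "0 0 0.03 0 0 0" --pt "0 0 0.03 0 0 0" --pt "0 0.02 0.02 0 0 0" --pt "0 0.045 0 0 0 0" --pt "0 0.05 0 0 0 0" --pt "0 0.05 0 0 0 0" --pt "0 0.05 0 0 0 0" --pt "0 0.05 0 0 0 0" --pt "0 0.05 0 0 0 0" --pt "0 0.045 0 0 0 0" --pt "-0.001 0.025 0 0 0 0"

```text
time: 12.9
position: [0.6172, 0.1878, 0.3569]
tool_rot: [0.134, 0.991, 0.0, -0.001]
ft_force: [0.3, 0.1, -2.1]
grip_width: 0.0393
grip_force: 20.0
```

Request:
step_arm --pt "0 0 -0.02 0 0 0" --pt "0 0 -0.025 0 0 0" --pt "0 0 -0.015 0 0 0" --pt "0 0 0 0 0 0" --pt "0 0 0 0 0 0"

```text
time: 13.52
position: [0.619, 0.1842, 0.2975]
tool_rot: [0.136, 0.991, 0.0, 0.001]
ft_force: [0.2, 0.8, -0.9]
grip_width: 0.0395
grip_force: 20.0
```

```bash
python3 - <<'E'
from h import *
a=look("wrist",("rose_1","plinth_1"))["pixels"]; s=look("scene",("rose_1","plinth_1"))["pixels"][110:260,150:400];print(get_obs()["position"],get_obs()["q"])
cv2.imwrite("pics/w5.png",np.hstack([cv2.resize(a,(350,360)),cv2.resize(s,(450,360))]))
E
```

```text
wrist rose_1 0.75 [282. 263.  79. 114.] z95 0.147 c 0.6123 0.1887 dia 0.055 q [0.6179 0.1861]
wrist plinth_1 0.72 [ 35.  92.  71. 169.] z95 0.030 c 0.4668 0.0023 rect 0.040 0.120 q [0.4711 0.0049]
wrist plinth_1 0.59 [280. 209. 113. 112.] z95 0.030 c 0.6176 0.1853 rect 0.088 0.088 q [0.6121 0.1873]
scene rose_1 0.89 [276. 165.  19.  36.] z95 0.107 c 0.4608 -0.0350 dia 0.053 q [ 0.4622 -0.0349]
scene rose_1 0.83 [373. 209.  19.  36.] z95 0.145 c 0.6225 0.1856 dia 0.042 q [0.6239 0.1852]
scene rose_1 0.77 [202. 144.  25.  36.] z95 0.109 c 0.4037 -0.2210 dia 0.065 q [ 0.4048 -0.2224]
scene rose_1 0.66 [237. 220.  19.  36.] z95 0.084 c 0.6231 -0.1057 dia 0.043 q [ 0.6234 -0.106 ]
scene rose_1 0.62 [166. 255.  26.  34.] z95 0.083 c 0.7199 -0.2438 dia 0.042 q [ 0.7199 -0.244 ]
scene plinth_1 0.98 [364. 236.  43.  45.] z95 0.031 c 0.6212 0.1859 rect 0.088 0.093 q [0.6236 0.1853]
scene plinth_1 0.76 [204. 160.  45.  42.] z95 0.030 c 0.4072 -0.2227 rect 0.109 0.104 q [ 0.4085 -0.2234]
scene plinth_1 0.76 [272. 180.  59.  50.] z95 0.031 c 0.4611 -0.0367 rect 0.121 0.126 q [ 0.467 -0.037]
scene plinth_1 0.67 [199. 230.  41.  31.] z95 0.030 c 0.6245 -0.1976 rect 0.073 0.076 q [ 0.6255 -0.1972]
[0.61893417 0.1839336  0.29742869] [ 1.16088724e-01  6.82037930e-01  1.46825444e+00  5.42024514e-05
  9.90143778e-01 -1.18266538e+00]
```

View pics/w5.png

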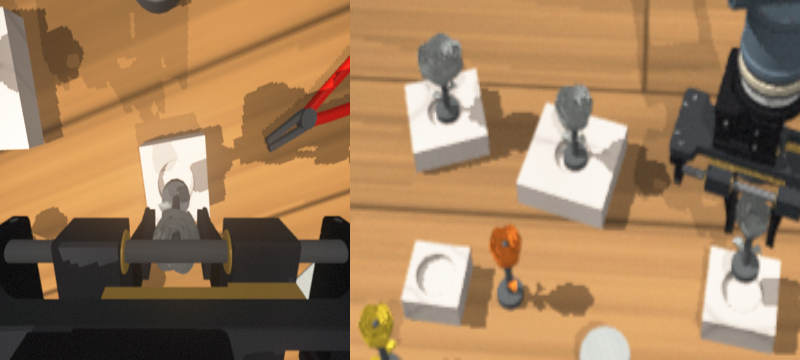

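rose_2 hangs within about 1 mm of plinth_2's centre. I'm lowering it, releasing, and going back for rose_1 on the block.

Request:
step_arm --pt "-0.001 0.0005 -0.015 0 0 0" --pt "0 0 -0.012 0 0 0" --pt "0 0 -0.007 0 0 0" --pt "0 0 -0.004 0 0 0" --pt "0 0 -0.002 0 0 0" --pt "0 0 0 0 0 0"

```text
time: 14.58
position: [0.618, 0.1845, 0.2573]
tool_rot: [0.135, 0.991, 0.0, 0.001]
ft_force: [0.2, -0.7, -0.1]
grip_width: 0.0396
grip_force: 20.0
```

Request:
step_arm --pt "0 0 0 0 0 0" --pt "0 0 0 0 0 0" --pt "0 0 0 0 0 0" --pt "0 0 0 0 0 0" --pt "0 0 0.02 0 0 0" --pt "0 0 0.03 0 0 0" --pt "0 0 0.03 0 0 0" --pt "0 0 0 0 0 0" --jaw 0.065

```text
time: 15.58
position: [0.6186, 0.1847, 0.3395]
tool_rot: [0.135, 0.991, 0.001, 0.003]
ft_force: [-0.5, -0.3, -0.0]
grip_width: 0.0654
grip_force: 0.0
```

Request:
step_arm --pt "-0.018 0.0025 0 0 0 0" --pt "-0.04 0.0065 0 0 0 0" --pt "-0.042 0.007 0 0 0 0" --pt "-0.042 0.007 0 0 0 0" --pt "-0.038 0.0065 0 0 0 0" --pt "-0.018 0.003 0 0 0 0" --pt "0 0 -0.03 0 0 0" --pt "0 0 0 0 0 0" --pt "0 0 0 0 0 0" --jaw 0.05

```text
time: 16.7
position: [0.4207, 0.217, 0.3069]
tool_rot: [0.136, 0.991, 0.0, 0.0]
ft_force: [0.4, -0.2, -0.4]
grip_width: 0.0505
grip_force: 0.0
```

```bash
python3 - <<'E'
from h import *
look("top",("rose_1","plinth_1")); look("scene",("rose_1",)); o=get_obs(); print(o["position"])
E
```

```text
top rose_1 0.92 [160. 174.  34.  27.] z95 0.107 c 0.6184 0.1827 dia 0.040 q [0.6185 0.1824]
top rose_1 0.91 [330. 174.  24.  24.] z95 0.086 c 0.6211 -0.1081 dia 0.039 q [ 0.621 -0.109]
top rose_1 0.86 [409. 122.  32.  30.] z95 0.085 c 0.7175 -0.2474 dia 0.040 q [ 0.7174 -0.2471]
top rose_1 0.75 [293. 270.  31.  27.] z95 0.109 c 0.4579 -0.0373 dia 0.049 q [ 0.4562 -0.0377]
top rose_1 0.67 [143. 288.  28.  14.] z95 0.152 c 0.4467 0.1688 dia 0.016 q [0.4468 0.1688]
top rose_1 0.56 [407. 305.  43.  38.] z95 0.111 c 0.4001 -0.2246 dia 0.062 q [ 0.3994 -0.2245]
top plinth_1 0.82 [380. 178.  40.  45.] z95 0.032 c 0.6217 -0.2011 rect 0.073 0.072 q [ 0.6213 -0.2007]
top plinth_1 0.69 [166. 179.  62.  58.] z95 0.032 c 0.6189 0.1828 rect 0.089 0.088 q [0.6182 0.182 ]
top plinth_1 0.62 [398. 301.  73.  70.] z95 0.032 c 0.4030 -0.2261 rect 0.104 0.104 q [ 0.404  -0.2249]
top plinth_1 0.56 [289. 268.  80.  77.] z95 0.033 c 0.4576 -0.0408 rect 0.120 0.120 q [ 0.4586 -0.0403]
scene rose_1 0.98 [275. 165.  19.  35.] z95 0.107 c 0.4605 -0.0338 dia 0.053 q [ 0.4627 -0.0336]
scene rose_1 0.92 [168. 256.  26.  34.] z95 0.083 c 0.7198 -0.2446 dia 0.042 q [ 0.72   -0.2442]
scene rose_1 0.8 [380. 160.  16.  32.] z95 0.103 c 0.4230 0.2193 dia 0.032 q [0.4239 0.2173]
scene rose_1 0.74 [237. 221.  22.  35.] z95 0.083 c 0.6227 -0.1049 dia 0.042 q [ 0.6237 -0.1056]
scene rose_1 0.69 [200. 142.  26.  37.] z95 0.108 c 0.4023 -0.2224 dia 0.065 q [ 0.4031 -0.2221]
scene rose_1 0.59 [372. 220.  23.  32.] z95 0.105 c 0.6207 0.1849 dia 0.042 q [0.6219 0.1856]
scene rose_1 0.39 [379. 171.  35.  33.] z95 0.031 c 0.4205 0.2170 dia 0.089 q [0.4245 0.2175]
[0.42016117 0.21702594 0.30728922]
```

Request:
step_arm --pt "0 0 -0.025 0 0 0" --pt "0 0 -0.015 0 0 0" --pt "0 0 -0.01 0 0 0" --pt "0 0 0 0 0 0"

```text
time: 17.45
position: [0.4197, 0.217, 0.2564]
tool_rot: [0.135, 0.991, -0.0, -0.0]
ft_force: [0.2, 0.7, 0.1]
grip_width: 0.0498
grip_force: 0.0
```

Request:
step_arm --pt "0 0 0 0 0 0" --pt "0 0 0 0 0 0" --pt "0 0 0 0 0 0" --pt "0 0 0 0 0 0" --pt "0 0 0 0 0 0" --pt "0 0 0.02 0 0 0" --pt "0 0 0.03 0 0 0" --pt "0 0 0.03 0 0 0" --pt "0 0 0.03 0 0 0" --jaw 0.0

```text
time: 18.58
position: [0.4194, 0.217, 0.3672]
tool_rot: [0.136, 0.991, -0.0, -0.001]
ft_force: [-0.5, -0.1, -1.2]
grip_width: 0.0273
grip_force: 20.0
```

Request:
step_arm --pt "0.01 -0.02 0 0 0 0" --pt "0.02 -0.042 0 0 0 0" --pt "0.02 -0.042 0 0 0 0" --pt "0.02 -0.042 0 0 0 0" --pt "0.02 -0.042 0 0 0 0" --pt "0.02 -0.042 0 0 0 0" --pt "0.02 -0.042 0 0 0 0" --pt "0.02 -0.042 0 0 0 0" --pt "0.02 -0.042 0 0 0 0" --pt "0.02 -0.04 0 0 0 0" --pt "0.0115 -0.02 0 0 0 0" --pt "0 0 0 0 0 0"

```text
time: 20.08
position: [0.6214, -0.2004, 0.3657]
tool_rot: [0.137, 0.991, 0.0, -0.0]
ft_force: [0.0, -0.4, -0.5]
grip_width: 0.0271
grip_force: 20.0
```

Request:
step_arm --pt "0 0 -0.025 0 0 0" --pt "0 0 -0.03 0 0 0" --pt "0 0 -0.015 0 0 0" --pt "0 0 0 0 0 0" --pt "0 0 0 0 0 0"

```text
time: 20.7
position: [0.6216, -0.1988, 0.2977]
tool_rot: [0.135, 0.991, -0.0, 0.001]
ft_force: [0.5, -0.2, -1.3]
grip_width: 0.0272
grip_force: 20.0
```

```bash
python3 - <<'E'
from h import *
a=look("wrist",("rose_1","plinth_1"))["pixels"]; s=look("scene",("rose_1","plinth_1"))["pixels"][110:260,150:400];print(get_obs()["position"],get_obs()["q"])
cv2.imwrite("pics/w6.png",np.hstack([cv2.resize(a,(350,360)),cv2.resize(s,(450,360))]))
E
```

```text
wrist rose_1 0.65 [284. 258.  52.  98.] z95 0.145 c 0.6105 -0.1976 dia 0.048 q [ 0.619  -0.1962]
wrist rose_1 0.6 [401. 198.  88.  66.] z95 0.085 c 0.6196 -0.1066 dia 0.040 q [ 0.6193 -0.1064]
wrist rose_1 0.58 [261. 321.  28.  26.] z95 0.073 c 0.7025 -0.2405 dia 0.023 q [ 0.7025 -0.2402]
wrist plinth_1 0.71 [431.  22. 180.  44.] z95 0.031 c 0.5056 -0.0506 rect 0.121 0.026 q [ 0.5045 -0.0514]
wrist plinth_1 0.66 [278. 210.  98.  94.] z95 0.030 c 0.6206 -0.1988 rect 0.072 0.072 q [ 0.6183 -0.198 ]
wrist plinth_1 0.66 [175.  28. 120.  54.] z95 0.030 c 0.4560 -0.2381 rect 0.070 0.031 q [ 0.4511 -0.2363]
scene rose_1 0.96 [372. 220.  22.  38.] z95 0.106 c 0.6206 0.1841 dia 0.042 q [0.6216 0.1853]
scene rose_1 0.96 [205. 141.  14.  34.] z95 0.109 c 0.4964 -0.1922 dia 0.260 q [ 0.4028 -0.2116]
scene rose_1 0.95 [274. 166.  16.  38.] z95 0.106 c 0.4606 -0.0328 dia 0.053 q [ 0.4624 -0.0329]
scene rose_1 0.81 [167. 254.  23.  33.] z95 0.083 c 0.7199 -0.2444 dia 0.041 q [ 0.7205 -0.2439]
scene rose_1 0.71 [236. 219.  20.  38.] z95 0.084 c 0.6222 -0.1069 dia 0.044 q [ 0.6234 -0.1061]
scene rose_1 0.62 [196. 207.  18.  31.] z95 0.142 c 0.6438 -0.1948 dia 0.061 q [ 0.6376 -0.199 ]
scene plinth_1 0.91 [272. 180.  63.  56.] z95 0.031 c 0.4596 -0.0373 rect 0.122 0.126 q [ 0.4664 -0.0373]
scene plinth_1 0.73 [365. 237.  46.  48.] z95 0.031 c 0.6214 0.1858 rect 0.088 0.092 q [0.6237 0.1854]
scene plinth_1 0.71 [216. 150.  17.  24.] z95 0.031 c 0.4775 -0.1661 rect 0.278 0.040 q [ 0.3827 -0.1947]
[ 0.62136916 -0.19904958  0.29749096] [-4.80967650e-01  6.89730784e-01  1.44959682e+00  1.53177697e-05
  1.00106819e+00 -1.77987003e+00]
```

View pics/w6.png

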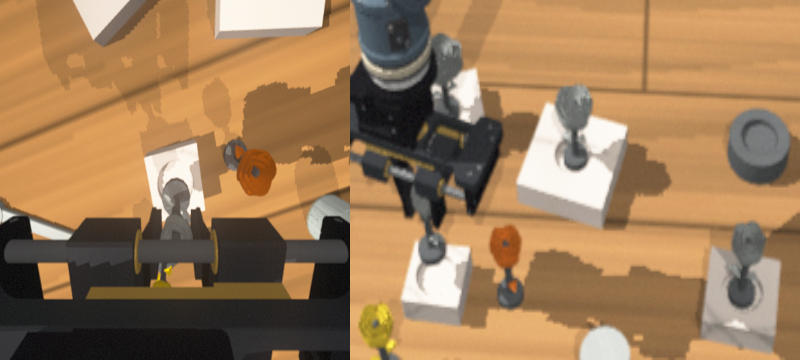

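rose_2 stands in plinth_2 and rose_1 hangs over plinth_1's recess (crop (430,245)). I'm setting it down and then moving over rose_4.

Request:
step_arm --pt "-0.0005 0 -0.015 0 0 0" --pt "0 0 -0.012 0 0 0" --pt "0 0 -0.007 0 0 0" --pt "0 0 -0.004 0 0 0" --pt "0 0 -0.002 0 0 0" --pt "0 0 0 0 0 0"

```text
time: 21.75
position: [0.621, -0.199, 0.2572]
tool_rot: [0.135, 0.991, -0.0, 0.001]
ft_force: [0.0, -0.1, 1.6]
grip_width: 0.0273
grip_force: 20.0
```

Request:
step_arm --pt "0 0 0 0 0 0" --pt "0 0 0 0 0 0" --pt "0 0 0 0 0 0" --pt "0 0 0 0 0 0" --pt "0 0 0.02 0 0 0" --pt "0 0 0.03 0 0 0" --pt "0 0 0.03 0 0 0" --pt "0 0 0 0 0 0" --jaw 0.055

```text
time: 22.75
position: [0.6217, -0.1994, 0.341]
tool_rot: [0.135, 0.991, -0.001, 0.004]
ft_force: [0.3, 0.1, 0.2]
grip_width: 0.055
grip_force: 0.0
```

Request:
step_arm --pt "-0.02 -0.002 0 0 0 0" --pt "-0.04 -0.0045 0 0 0 0" --pt "-0.045 -0.005 0 0 0 0" --pt "-0.045 -0.005 0 0 0 0" --pt "-0.04 -0.0045 0 0 0 0" --pt "-0.031 -0.003 0 0 0 0" --pt "0 0 0 0 0 0" --pt "0 0 0 0 0 0" --jaw 0.087

```text
time: 23.75
position: [0.4004, -0.2233, 0.3369]
tool_rot: [0.136, 0.991, -0.0, 0.001]
ft_force: [-0.1, 0.4, -0.2]
grip_width: 0.0869
grip_force: 0.0
```

```bash
python3 - <<'E'
from h import *
a=look("wrist",("rose_1","plinth_1"))["pixels"]; s=look("scene",("rose_1",))["pixels"][110:260,150:400];print(get_obs()["position"],get_obs()["q"])
cv2.imwrite("pics/w7.png",np.hstack([cv2.resize(a,(350,360)),cv2.resize(s,(450,360))]))
E
```

```text
wrist rose_1 0.69 [506. 222. 104.  68.] z95 0.108 c 0.4538 -0.0373 dia 0.048 q [ 0.4521 -0.0391]
wrist rose_1 0.61 [283. 226.  82.  84.] z95 0.110 c 0.3991 -0.2220 dia 0.062 q [ 0.3991 -0.2223]
wrist plinth_1 0.9 [345. 329.  56.   9.] z95 0.013 c 0.5854 -0.1939 rect 0.065 0.003 q [ 0.5856 -0.192 ]
wrist plinth_1 0.78 [472. 204. 148. 118.] z95 0.031 c 0.4470 -0.0783 rect 0.205 0.120 q [ 0.4471 -0.0397]
wrist plinth_1 0.62 [279. 202. 143. 137.] z95 0.031 c 0.4020 -0.2243 rect 0.105 0.104 q [ 0.3918 -0.2244]
scene rose_1 0.91 [197. 217.  15.  30.] z95 0.103 c 0.6225 -0.1989 dia 0.031 q [ 0.6238 -0.1977]
scene rose_1 0.84 [201. 143.  22.  37.] z95 0.109 c 0.4029 -0.2217 dia 0.065 q [ 0.4056 -0.2208]
scene rose_1 0.77 [168. 255.  24.  38.] z95 0.083 c 0.7195 -0.2438 dia 0.042 q [ 0.7216 -0.2436]
scene rose_1 0.75 [276. 164.  17.  35.] z95 0.106 c 0.4602 -0.0355 dia 0.053 q [ 0.462  -0.0338]
scene rose_1 0.72 [372. 220.  20.  37.] z95 0.105 c 0.6224 0.1863 dia 0.043 q [0.6217 0.1851]
scene rose_1 0.56 [236. 221.  20.  37.] z95 0.083 c 0.6233 -0.1065 dia 0.043 q [ 0.6234 -0.1062]
[ 0.40048847 -0.22292296  0.3366471 ] [-7.52534580e-01  4.17080718e-01  1.91046396e+00  6.38382954e-05
  8.13613422e-01 -2.05252307e+00]
```

View pics/w7.png

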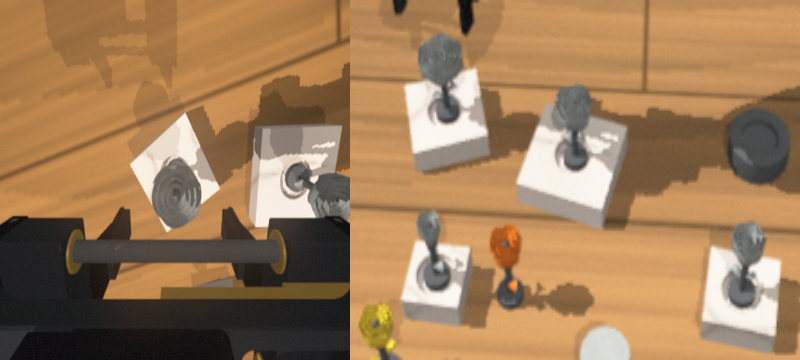

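rose_1 is standing in plinth_1 (crop (432,240)) and rose_4 is centred between the open fingers. I'm gripping it next.

Request:
step_arm --pt "0 0 -0.03 0 0 0" --pt "0 0 -0.025 0 0 0" --pt "0 0 -0.015 0 0 0" --pt "0 0 -0.009 0 0 0" --pt "0 0 0 0 0 0"

```text
time: 24.62
position: [0.3999, -0.2229, 0.2573]
tool_rot: [0.135, 0.991, 0.0, -0.0]
ft_force: [0.7, -0.6, 1.1]
grip_width: 0.0869
grip_force: 0.0
```

Request:
step_arm --pt "0 0 0 0 0 0" --pt "0 0 0 0 0 0" --pt "0 0 0 0 0 0" --pt "0 0 0 0 0 0" --pt "0 0 0 0 0 0" --jaw 0.0 --squeeze 25

```text
time: 25.25
position: [0.3998, -0.223, 0.2581]
tool_rot: [0.136, 0.991, -0.0, 0.0]
ft_force: [-0.5, 1.1, 5.0]
grip_width: 0.0613
grip_force: 25.0
```

Request:
step_arm --pt "0 0 0.02 0 0 0" --pt "0 0 0.03 0 0 0" --pt "0 0 0.035 0 0 0" --pt "0 0 0.035 0 0 0" --pt "0 0 0 0 0 0"

```text
time: 25.88
position: [0.4001, -0.2233, 0.3794]
tool_rot: [0.135, 0.991, -0.002, 0.002]
ft_force: [0.5, -0.1, -3.6]
grip_width: 0.0608
grip_force: 25.0
```

Request:
step_arm --pt "0 0.02 0 0 0 0" --pt "0.002 0.04 0 0 0 0" --pt "0.002 0.04 0 0 0 0" --pt "0.002 0.045 0 0 0 0" --pt "0.002 0.045 0 0 0 0" --pt "0.002 0.045 0 0 0 0" --pt "0.002 0.045 0 0 0 0" --pt "0.002 0.045 0 0 0 0" --pt "0.002 0.04 0 0 0 0" --pt "0.002 0.04 0 0 0 0" --pt "0.002 0.035 0 0 0 0" --pt "0 0 0 0 0 0"

```text
time: 27.38
position: [0.418, 0.2193, 0.3757]
tool_rot: [0.133, 0.991, -0.001, -0.002]
ft_force: [-0.4, -0.6, -2.8]
grip_width: 0.061
grip_force: 25.0
```

Request:
step_arm --pt "0 0 -0.03 0 0 0" --pt "0 0 -0.03 0 0 0" --pt "0 0 -0.02 0 0 0" --pt "0 0 0 0 0 0" --pt "0 0 0 0 0 0"

```text
time: 28.0
position: [0.4195, 0.2168, 0.2977]
tool_rot: [0.136, 0.991, -0.0, -0.0]
ft_force: [0.9, 1.1, -2.4]
grip_width: 0.0613
grip_force: 25.0
```

```bash
python3 - <<'E'
from h import *
a=look("wrist",("rose_1","block"))["pixels"]; s=look("scene",("rose_1","block"))["pixels"][100:250,150:400];print(get_obs()["position"],get_obs()["q"])
cv2.imwrite("pics/w8.png",np.hstack([cv2.resize(a,(350,360)),cv2.resize(s,(450,360))]))
E
```

```text
wrist rose_1 0.72 [283. 272. 122. 128.] z95 0.150 c 0.4173 0.2178 dia 0.064 q [0.4175 0.2187]
wrist block 0.93 [283. 202.  93.  73.] z95 0.030 c 0.4073 0.2203 rect 0.083 0.063 q [0.4077 0.2177]
wrist block 0.34 [ 54. 261. 106.  22.] z95 0.186 c 0.3663 0.1552 rect 0.024 0.009 q [0.3642 0.1562]
scene rose_1 0.81 [236. 221.  19.  36.] z95 0.083 c 0.6230 -0.1064 dia 0.041 q [ 0.6234 -0.1059]
scene rose_1 0.8 [386. 144.  25.  37.] z95 0.150 c 0.4270 0.2173 dia 0.072 q [0.4257 0.2189]
scene rose_1 0.73 [370. 218.  17.  36.] z95 0.106 c 0.6219 0.1860 dia 0.042 q [0.6221 0.1851]
scene rose_1 0.64 [166. 255.  26.  37.] z95 0.083 c 0.7191 -0.2430 dia 0.043 q [ 0.72   -0.2444]
scene rose_1 0.56 [277. 164.  20.  37.] z95 0.107 c 0.4609 -0.0352 dia 0.053 q [ 0.4614 -0.0351]
scene rose_1 0.53 [197. 214.  16.  30.] z95 0.104 c 0.6236 -0.1979 dia 0.030 q [ 0.6237 -0.1978]
scene block 0.69 [378. 173.  36.  31.] z95 0.030 c 0.4274 0.2158 rect 0.082 0.074 q [0.4264 0.2164]
scene block 0.45 [372. 220.  18.  36.] z95 0.106 c 0.6213 0.1857 rect 0.039 0.038 q [0.6221 0.1848]
[0.41984579 0.21705764 0.29837977] [ 2.40094153e-01  5.02184637e-01  1.90932385e+00 -6.54889494e-05
  7.28708873e-01 -1.05887653e+00]
```

View pics/w8.png

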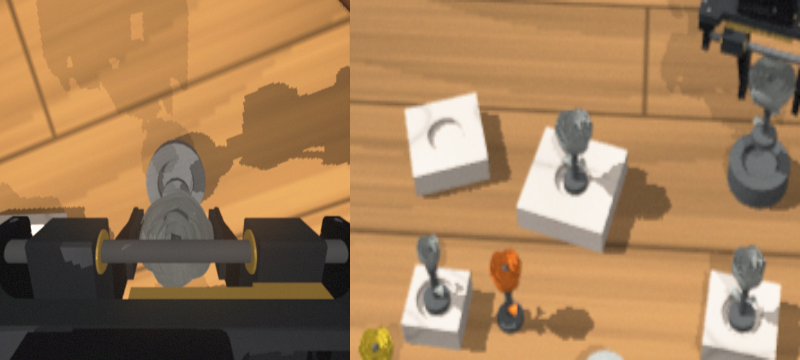

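rose_4 hangs over the block's recess. I'm lowering it, releasing, and going to rose_3.

Request:
step_arm --pt "0 0 -0.015 0 0 0" --pt "0 0 -0.012 0 0 0" --pt "0 0 -0.007 0 0 0" --pt "0 0 -0.004 0 0 0" --pt "0 0 -0.002 0 0 0" --pt "0 0 0 0 0 0"

```text
time: 29.05
position: [0.4197, 0.217, 0.2582]
tool_rot: [0.135, 0.991, -0.0, 0.0]
ft_force: [-1.2, -1.2, 0.1]
grip_width: 0.0612
grip_force: 25.0
```

Request:
step_arm --pt "0 0 0 0 0 0" --pt "0 0 0 0 0 0" --pt "0 0 0 0 0 0" --pt "0 0 0 0 0 0" --pt "0 0 0.02 0 0 0" --pt "0 0 0.03 0 0 0" --pt "0 0 0.03 0 0 0" --pt "0 0 0 0 0 0" --jaw 0.085

```text
time: 30.05
position: [0.4204, 0.2173, 0.3396]
tool_rot: [0.135, 0.991, 0.001, 0.002]
ft_force: [0.6, 0.0, -0.3]
grip_width: 0.0847
grip_force: 0.0
```

Request:
step_arm --pt "0.003 -0.02 0 0 0 0" --pt "0.006 -0.04 0 0 0 0" --pt "0.006 -0.045 0 0 0 0" --pt "0.006 -0.045 0 0 0 0" --pt "0.006 -0.045 0 0 0 0" --pt "0.006 -0.038 0 0 0 0" --pt "0.005 -0.02 0 0 0 0" --pt "0 0 0 0 0 0" --pt "0 0 0 0 0 0" --jaw 0.076

```text
time: 31.18
position: [0.4571, -0.0353, 0.337]
tool_rot: [0.135, 0.991, 0.0, -0.001]
ft_force: [-0.0, 0.9, -0.5]
grip_width: 0.0756
grip_force: 0.0
```

```bash
python3 - <<'E'
from h import *
look("wrist",("rose_1","plinth_1"));look("scene",("rose_1",));print(get_obs()["position"],get_obs()["q"])
E
```

```text
wrist rose_1 0.85 [536.  94.  47.  39.] z95 0.052 c 0.4206 0.2087 dia 0.023 q [0.4213 0.2088]
wrist rose_1 0.7 [282. 223.  65.  76.] z95 0.108 c 0.4566 -0.0350 dia 0.051 q [ 0.4566 -0.0352]
wrist rose_1 0.62 [262. 330.  27.  14.] z95 0.249 c 0.4321 -0.0327 dia 0.005 q [ 0.4319 -0.0326]
wrist plinth_1 0.85 [277. 202. 126. 118.] z95 0.031 c 0.4571 -0.0382 rect 0.120 0.121 q [ 0.4558 -0.0374]
wrist plinth_1 0.78 [198. 334.  40.  24.] z95 0.030 c 0.5915 -0.1740 rect 0.039 0.021 q [ 0.5944 -0.1768]
wrist plinth_1 0.78 [ 88. 192. 160. 123.] z95 0.030 c 0.4017 -0.2242 rect 0.104 0.106 q [ 0.397  -0.2217]
wrist plinth_1 0.76 [510. 249.  99.  25.] z95 0.030 c 0.5746 0.1937 rect 0.084 0.011 q [0.5791 0.1965]
scene rose_1 0.92 [198. 215.  17.  35.] z95 0.103 c 0.6232 -0.1977 dia 0.030 q [ 0.6236 -0.1976]
scene rose_1 0.78 [235. 221.  21.  36.] z95 0.083 c 0.6233 -0.1061 dia 0.041 q [ 0.6231 -0.106 ]
scene rose_1 0.77 [384. 157.  23.  38.] z95 0.109 c 0.4222 0.2191 dia 0.066 q [0.4223 0.2191]
scene rose_1 0.74 [168. 255.  25.  38.] z95 0.083 c 0.7206 -0.2438 dia 0.042 q [ 0.7208 -0.2441]
scene rose_1 0.61 [275. 166.  24.  36.] z95 0.107 c 0.4613 -0.0336 dia 0.053 q [ 0.4625 -0.0345]
scene rose_1 0.58 [371. 220.  24.  34.] z95 0.105 c 0.6196 0.1856 dia 0.044 q [0.6216 0.185 ]
[ 0.45751076 -0.03510811  0.33769204] [-3.20928971e-01  4.15857770e-01  1.90804593e+00  5.97778796e-05
  8.18080594e-01 -1.62136098e+00]
```

Request:
step_arm --pt "0 0.0005 -0.03 0 0 0" --pt "0 0 -0.025 0 0 0" --pt "0 0 -0.015 0 0 0" --pt "0 0 -0.011 0 0 0" --pt "0 0 0 0 0 0"

```text
time: 32.05
position: [0.4576, -0.0352, 0.2563]
tool_rot: [0.135, 0.991, 0.0, -0.001]
ft_force: [-0.7, -0.1, 0.2]
grip_width: 0.076
grip_force: 0.0
```

Request:
step_arm --pt "0 0 0 0 0 0" --pt "0 0 0 0 0 0" --pt "0 0 0 0 0 0" --pt "0 0 0 0 0 0" --pt "0 0 0 0 0 0" --pt "0 0 0.02 0 0 0" --pt "0 0 0.03 0 0 0" --pt "0 0 0.03 0 0 0" --jaw 0.0

```text
time: 33.05
position: [0.4573, -0.0353, 0.337]
tool_rot: [0.136, 0.991, 0.0, -0.001]
ft_force: [-0.2, -0.5, -1.9]
grip_width: 0.0502
grip_force: 25.0
```

Request:
step_arm --pt "-0.006 -0.02 0 0 0 0" --pt "-0.011 -0.038 0 0 0 0" --pt "-0.0125 -0.042 0 0 0 0" --pt "-0.0125 -0.042 0 0 0 0" --pt "-0.0085 -0.028 0 0 0 0" --pt "-0.005 -0.0185 0 0 0 0" --pt "0 0 -0.02 0 0 0" --pt "0 0 -0.02 0 0 0" --pt "0 0 0 0 0 0" --pt "0 0 0 0 0 0"

```text
time: 34.3
position: [0.4023, -0.2239, 0.2969]
tool_rot: [0.135, 0.991, 0.0, -0.0]
ft_force: [1.4, -0.6, -1.8]
grip_width: 0.05
grip_force: 25.0
```

```bash
python3 - <<'E'
from h import *
a=look("wrist",("rose_1","plinth_1"))["pixels"]; s=look("scene",("rose_1","plinth_1"))["pixels"][100:250,150:400];print(get_obs()["position"],get_obs()["q"])
cv2.imwrite("pics/w9.png",np.hstack([cv2.resize(a,(350,360)),cv2.resize(s,(450,360))]))
E
```

```text
wrist rose_1 0.59 [476. 416.   4.   7.] z95 0.082 c 0.6063 -0.1054 dia 0.013 q [ 0.606  -0.1063]
wrist rose_1 0.56 [283. 266.  98. 119.] z95 0.148 c 0.3969 -0.2237 dia 0.060 q [ 0.4007 -0.222 ]
wrist plinth_1 0.67 [279. 194. 162. 124.] z95 0.031 c 0.4019 -0.2244 rect 0.104 0.104 q [ 0.3894 -0.2243]
wrist plinth_1 0.66 [489. 212. 142. 135.] z95 0.030 c 0.4466 -0.0767 rect 0.197 0.119 q [ 0.447  -0.0446]
scene rose_1 0.88 [166. 257.  26.  36.] z95 0.083 c 0.7205 -0.2445 dia 0.041 q [ 0.721  -0.2443]
scene rose_1 0.81 [199. 216.  16.  30.] z95 0.103 c 0.6235 -0.1971 dia 0.032 q [ 0.6235 -0.1977]
scene rose_1 0.77 [371. 219.  19.  38.] z95 0.105 c 0.6222 0.1852 dia 0.041 q [0.6227 0.1851]
scene rose_1 0.68 [198. 136.  20.  35.] z95 0.147 c 0.4053 -0.2222 dia 0.052 q [ 0.4078 -0.2248]
scene rose_1 0.56 [383. 155.  23.  36.] z95 0.109 c 0.4212 0.2176 dia 0.066 q [0.4228 0.2181]
scene plinth_1 0.95 [365. 239.  44.  44.] z95 0.031 c 0.6217 0.1859 rect 0.088 0.091 q [0.6246 0.1856]
scene plinth_1 0.9 [204. 160.  49.  46.] z95 0.030 c 0.4056 -0.2231 rect 0.111 0.104 q [ 0.4078 -0.2222]
scene plinth_1 0.85 [198. 230.  40.  34.] z95 0.030 c 0.6250 -0.1974 rect 0.073 0.076 q [ 0.6262 -0.1974]
scene plinth_1 0.76 [274. 179.  62.  55.] z95 0.030 c 0.4609 -0.0375 rect 0.122 0.128 q [ 0.4635 -0.0376]
[ 0.4023745  -0.2239531   0.29724709] [-7.51319635e-01  4.93220399e-01  1.93946520e+00 -8.44402668e-07
  7.07800050e-01 -2.05048950e+00]
```

View pics/w9.png

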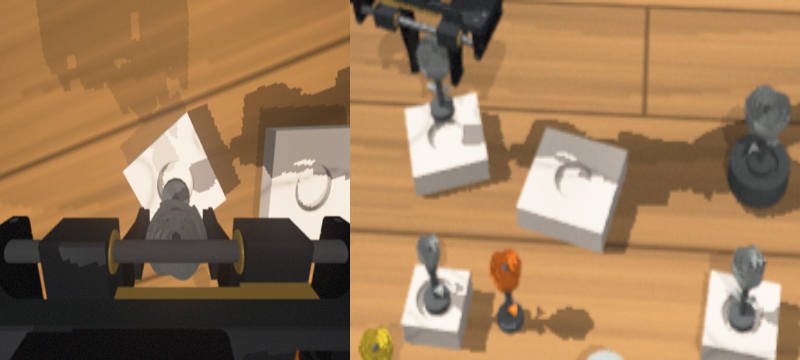

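rose_3 hangs over plinth_3's recess, and rose_4 stands upright in the block. I'm placing rose_3 and returning for rose_4.

Request:
step_arm --pt "0 0 -0.015 0 0 0" --pt "0 0 -0.012 0 0 0" --pt "0 0 -0.007 0 0 0" --pt "0 0 -0.004 0 0 0" --pt "0 0 -0.002 0 0 0" --pt "0 0 0 0 0 0"

```text
time: 35.35
position: [0.4023, -0.2239, 0.2571]
tool_rot: [0.135, 0.991, -0.0, 0.0]
ft_force: [0.4, 0.9, 0.2]
grip_width: 0.0499
grip_force: 25.0
```

Request:
step_arm --pt "0 0 0 0 0 0" --pt "0 0 0 0 0 0" --pt "0 0 0 0 0 0" --pt "0 0 0 0 0 0" --pt "0 0 0.02 0 0 0" --pt "0 0 0.03 0 0 0" --pt "0 0 0.03 0 0 0" --pt "0 0 0 0 0 0" --jaw 0.076

```text
time: 36.35
position: [0.4027, -0.2243, 0.3385]
tool_rot: [0.135, 0.991, -0.002, 0.002]
ft_force: [-0.6, -0.8, 0.3]
grip_width: 0.0761
grip_force: 0.0
```

Request:
step_arm --pt "0 0.02 0 0 0 0" --pt "0.002 0.04 0 0 0 0" --pt "0.002 0.04 0 0 0 0" --pt "0.002 0.045 0 0 0 0" --pt "0.002 0.045 0 0 0 0" --pt "0.002 0.045 0 0 0 0" --pt "0.002 0.045 0 0 0 0" --pt "0.002 0.045 0 0 0 0" --pt "0.002 0.04 0 0 0 0" --pt "0.0015 0.04 0 0 0 0" --pt "0 0.036 0 0 0 0" --pt "0 0 0 0 0 0" --jaw 0.087

```text
time: 37.85
position: [0.418, 0.2193, 0.3354]
tool_rot: [0.133, 0.991, -0.0, -0.002]
ft_force: [0.1, -0.2, 0.0]
grip_width: 0.0869
grip_force: 0.0
```

```bash
python3 - <<'E'
from h import *
look("wrist",("rose_1","block"));look("scene",("rose_1",));look("top",("rose_1","plinth_1"));print(get_obs()["position"])
E
```

```text
wrist rose_1 0.87 [279. 230.  80.  83.] z95 0.110 c 0.4185 0.2177 dia 0.062 q [0.4189 0.2177]
wrist block 0.8 [281. 192.  80.  63.] z95 0.031 c 0.4037 0.2201 rect 0.082 0.056 q [0.404 0.218]
scene rose_1 0.9 [372. 219.  21.  35.] z95 0.105 c 0.6218 0.1860 dia 0.041 q [0.6222 0.1861]
scene rose_1 0.69 [167. 254.  24.  36.] z95 0.083 c 0.7184 -0.2440 dia 0.045 q [ 0.7201 -0.2441]
scene rose_1 0.67 [236. 220.  17.  35.] z95 0.083 c 0.6232 -0.1058 dia 0.042 q [ 0.6243 -0.1055]
scene rose_1 0.56 [382. 157.  23.  40.] z95 0.109 c 0.4229 0.2205 dia 0.065 q [0.4236 0.2193]
scene rose_1 0.55 [196. 217.  17.  34.] z95 0.103 c 0.6232 -0.1971 dia 0.031 q [ 0.6237 -0.1977]
top rose_1 0.91 [160. 173.  34.  26.] z95 0.108 c 0.6188 0.1817 dia 0.039 q [0.6188 0.182 ]
top rose_1 0.87 [405. 304.  40.  27.] z95 0.109 c 0.4014 -0.2250 dia 0.051 q [ 0.4008 -0.2257]
top rose_1 0.78 [140. 283.  41.  15.] z95 0.110 c 0.4325 0.2131 dia 0.053 q [0.4374 0.2126]
top rose_1 0.74 [408. 120.  33.  31.] z95 0.085 c 0.7177 -0.2469 dia 0.040 q [ 0.7172 -0.247 ]
top rose_1 0.65 [332. 175.  27.  27.] z95 0.086 c 0.6213 -0.1084 dia 0.040 q [ 0.6209 -0.1088]
top rose_1 0.64 [385. 174.  28.  21.] z95 0.105 c 0.6210 -0.2005 dia 0.028 q [ 0.6209 -0.2005]
top plinth_1 0.93 [290. 271.  78.  77.] z95 0.032 c 0.4578 -0.0408 rect 0.120 0.120 q [ 0.4579 -0.0409]
top plinth_1 0.88 [380. 177.  41.  45.] z95 0.033 c 0.6217 -0.2011 rect 0.073 0.072 q [ 0.6214 -0.2005]
top plinth_1 0.81 [166. 177.  61.  56.] z95 0.032 c 0.6188 0.1828 rect 0.089 0.088 q [0.6182 0.1819]
top plinth_1 0.7 [396. 300.  77.  76.] z95 0.033 c 0.4028 -0.2266 rect 0.105 0.105 q [ 0.4032 -0.2256]
[0.41978749 0.21626152 0.33666563]
```

Request:
step_arm --pt "0 0 -0.03 0 0 0" --pt "0 0 -0.025 0 0 0" --pt "0 0 -0.015 0 0 0" --pt "0 0 -0.009 0 0 0" --pt "0 0 0 0 0 0"

```text
time: 38.88
position: [0.4198, 0.2167, 0.2574]
tool_rot: [0.136, 0.991, -0.0, -0.0]
ft_force: [-0.3, -0.1, -0.4]
grip_width: 0.0873
grip_force: 0.0
```

Request:
step_arm --pt "0 0 0 0 0 0" --pt "0 0 0 0 0 0" --pt "0 0 0 0 0 0" --pt "0 0 0 0 0 0" --pt "0 0 0 0 0 0" --pt "0 0 0.02 0 0 0" --pt "0 0 0.03 0 0 0" --pt "0 0 0.03 0 0 0" --jaw 0.0

```text
time: 39.88
position: [0.4193, 0.217, 0.3378]
tool_rot: [0.135, 0.991, -0.0, -0.001]
ft_force: [1.1, -0.3, -3.5]
grip_width: 0.061
grip_force: 25.0
```

Request:
step_arm --pt "0.003 -0.02 0 0 0 0" --pt "0.006 -0.04 0 0 0 0" --pt "0.006 -0.045 0 0 0 0" --pt "0.006 -0.045 0 0 0 0" --pt "0.006 -0.045 0 0 0 0" --pt "0.006 -0.04 0 0 0 0" --pt "0.005 -0.0205 0 0 0 0" --pt "0 0 -0.02 0 0 0" --pt "0 0 -0.02 0 0 0" --pt "0 0 0 0 0 0" --pt "0 0 0 0 0 0"

```text
time: 41.25
position: [0.4578, -0.0384, 0.2979]
tool_rot: [0.135, 0.991, 0.0, -0.0]
ft_force: [0.5, 0.8, -1.5]
grip_width: 0.0611
grip_force: 25.0
```

```bash
python3 - <<'E'
from h import *
a=look("wrist",("rose_1","plinth_1"))["pixels"]; s=look("scene",("rose_1","plinth_1"))["pixels"][100:250,150:400];print(get_obs()["position"],get_obs()["q"])
cv2.imwrite("pics/w10.png",np.hstack([cv2.resize(a,(350,360)),cv2.resize(s,(450,360))]))
E
```

```text
wrist rose_1 0.98 [283. 273. 120. 124.] z95 0.150 c 0.4552 -0.0356 dia 0.066 q [ 0.4559 -0.0363]
wrist rose_1 0.75 [ 41. 228.  81.  72.] z95 0.104 c 0.4018 -0.2134 dia 0.039 q [ 0.4009 -0.2043]
wrist plinth_1 0.88 [525. 263.  70.  27.] z95 0.026 c 0.5050 0.0980 rect 0.187 0.008 q [0.5041 0.0991]
wrist plinth_1 0.71 [ 78. 200. 155. 146.] z95 0.030 c 0.4001 -0.2212 rect 0.104 0.101 q [ 0.3943 -0.2121]
wrist plinth_1 0.57 [279. 195. 147. 107.] z95 0.030 c 0.4442 -0.0350 rect 0.120 0.094 q [ 0.4395 -0.033 ]
wrist plinth_1 0.56 [201. 345.  13.   5.] z95 0.007 c 0.5247 -0.1196 rect 0.009 0.163 q [ 0.5225 -0.1229]
scene rose_1 0.93 [272. 151.  22.  37.] z95 0.149 c 0.4721 -0.0340 dia 0.082 q [ 0.4664 -0.0382]
scene rose_1 0.92 [198. 216.  19.  33.] z95 0.103 c 0.6232 -0.1977 dia 0.029 q [ 0.6231 -0.1978]
scene rose_1 0.81 [372. 220.  19.  35.] z95 0.105 c 0.6218 0.1851 dia 0.042 q [0.6219 0.1859]
scene rose_1 0.8 [235. 221.  16.  37.] z95 0.083 c 0.6220 -0.1046 dia 0.042 q [ 0.6226 -0.1059]
scene rose_1 0.79 [201. 145.  20.  38.] z95 0.107 c 0.4051 -0.2196 dia 0.054 q [ 0.4066 -0.2203]
scene rose_1 0.79 [167. 255.  27.  36.] z95 0.084 c 0.7193 -0.2443 dia 0.042 q [ 0.7201 -0.244 ]
scene plinth_1 0.97 [206. 160.  50.  45.] z95 0.031 c 0.4062 -0.2225 rect 0.110 0.103 q [ 0.408  -0.2209]
scene plinth_1 0.93 [198. 230.  39.  31.] z95 0.030 c 0.6249 -0.1977 rect 0.073 0.076 q [ 0.6261 -0.1972]
scene plinth_1 0.84 [274. 179.  63.  53.] z95 0.030 c 0.4603 -0.0373 rect 0.121 0.126 q [ 0.4657 -0.0376]
scene plinth_1 0.36 [272. 151.  23.  37.] z95 0.150 c 0.4718 -0.0379 rect 0.057 0.069 q [ 0.4683 -0.0377]
[ 0.45787429 -0.03838351  0.29826169] [-3.27622180e-01  4.90307007e-01  1.94115860e+00 -1.67486680e-05
  7.08967755e-01 -1.62684694e+00]
```

View pics/w10.png

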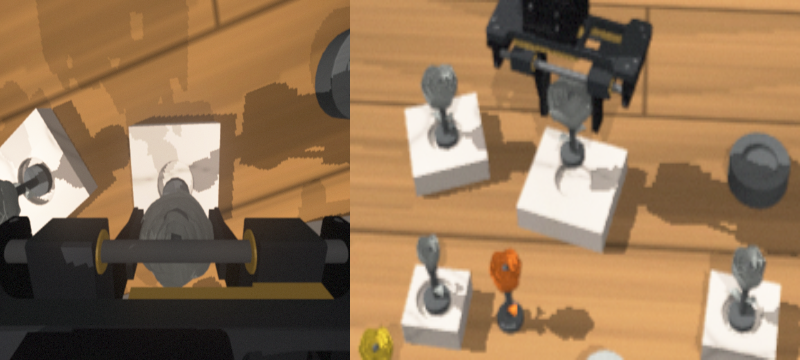

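rose_4 hangs over plinth_4, and the other three stand upright in their own recesses. I'm lowering it, releasing and backing off.

Request:
step_arm --pt "0 0 -0.015 0 0 0" --pt "0 0 -0.012 0 0 0" --pt "0 0 -0.007 0 0 0" --pt "0 0 -0.004 0 0 0" --pt "0 0 -0.002 0 0 0" --pt "0 0 0 0 0 0"

```text
time: 42.3
position: [0.4577, -0.0384, 0.2582]
tool_rot: [0.135, 0.991, -0.0, 0.0]
ft_force: [0.1, 0.8, 1.2]
grip_width: 0.0614
grip_force: 25.0
```

Request:
step_arm --pt "0 0 0 0 0 0" --pt "0 0 0 0 0 0" --pt "0 0 0 0 0 0" --pt "0 0 0 0 0 0" --pt "0 0 0.02 0 0 0" --pt "0 0 0.03 0 0 0" --pt "0 0 0.04 0 0 0" --pt "0 0 0.03 0 0 0" --pt "0 0 0 0 0 0" --pt "0 0 0 0 0 0" --jaw 0.086

```text
time: 43.55
position: [0.4573, -0.0383, 0.3771]
tool_rot: [0.136, 0.991, 0.0, -0.001]
ft_force: [-1.0, 0.5, 0.2]
grip_width: 0.0859
grip_force: 0.0
```

```bash
python3 - <<'E'
from h import *
s=look("scene",("rose_1","plinth_1","rivet_jar"))["pixels"];look("wrist",("rose_1","plinth_1"))
cv2.imwrite("pics/end.png",cv2.resize(s[110:300,140:410],(800,563)))
E
```

```text
scene rose_1 0.98 [201. 146.  20.  36.] z95 0.107 c 0.4050 -0.2199 dia 0.054 q [ 0.4074 -0.2221]
scene rose_1 0.86 [168. 255.  24.  35.] z95 0.084 c 0.7195 -0.2449 dia 0.041 q [ 0.7201 -0.2442]
scene rose_1 0.83 [370. 221.  19.  36.] z95 0.105 c 0.6219 0.1851 dia 0.042 q [0.6218 0.1837]
scene rose_1 0.72 [237. 221.  16.  40.] z95 0.083 c 0.6240 -0.1032 dia 0.041 q [ 0.6235 -0.1041]
scene rose_1 0.65 [198. 215.  17.  32.] z95 0.103 c 0.6235 -0.1971 dia 0.029 q [ 0.6233 -0.1979]
scene rose_1 0.58 [275. 163.  26.  38.] z95 0.108 c 0.4597 -0.0361 dia 0.066 q [ 0.4603 -0.0369]
scene plinth_1 0.8 [204. 160.  47.  44.] z95 0.030 c 0.4053 -0.2226 rect 0.110 0.102 q [ 0.4085 -0.2209]
scene plinth_1 0.75 [199. 229.  41.  29.] z95 0.030 c 0.6245 -0.1976 rect 0.072 0.076 q [ 0.6258 -0.1974]
scene plinth_1 0.74 [273. 181.  56.  52.] z95 0.031 c 0.4612 -0.0374 rect 0.121 0.124 q [ 0.4698 -0.0381]
scene rivet_jar 0.61 [291. 267.  32.  48.] z95 0.082 c 0.7373 0.0220 dia 0.059 q [0.7389 0.0221]
scene rivet_jar 0.43 [274. 182.  62.  53.] z95 0.031 c 0.4635 -0.0370 dia 0.164 q [ 0.4695 -0.0377]
wrist rose_1 0.91 [282. 214.  74.  66.] z95 0.110 c 0.4567 -0.0372 dia 0.062 q [ 0.4568 -0.0378]
wrist rose_1 0.82 [199. 338.  24.  17.] z95 0.037 c 0.6143 -0.1964 dia 0.037 q [ 0.6154 -0.1969]
wrist rose_1 0.79 [264. 328.  33.  41.] z95 0.075 c 0.5212 -0.0761 dia 0.197 q [ 0.5222 -0.0783]
wrist rose_1 0.62 [ 78. 207.  97.  60.] z95 0.108 c 0.4014 -0.2230 dia 0.052 q [ 0.4011 -0.2225]
wrist plinth_1 0.9 [112. 188. 138. 128.] z95 0.031 c 0.4018 -0.2242 rect 0.104 0.106 q [ 0.4003 -0.2182]
wrist plinth_1 0.8 [200. 326.  66.  41.] z95 0.030 c 0.5368 -0.1597 rect 0.078 0.217 q [ 0.5448 -0.1577]
wrist plinth_1 0.65 [280. 193. 114. 106.] z95 0.031 c 0.4569 -0.0382 rect 0.120 0.120 q [ 0.4554 -0.0373]
wrist plinth_1 0.57 [490. 240.  92.  34.] z95 0.031 c 0.5360 0.1263 rect 0.248 0.058 q [0.5843 0.1893]
```

View pics/end.png

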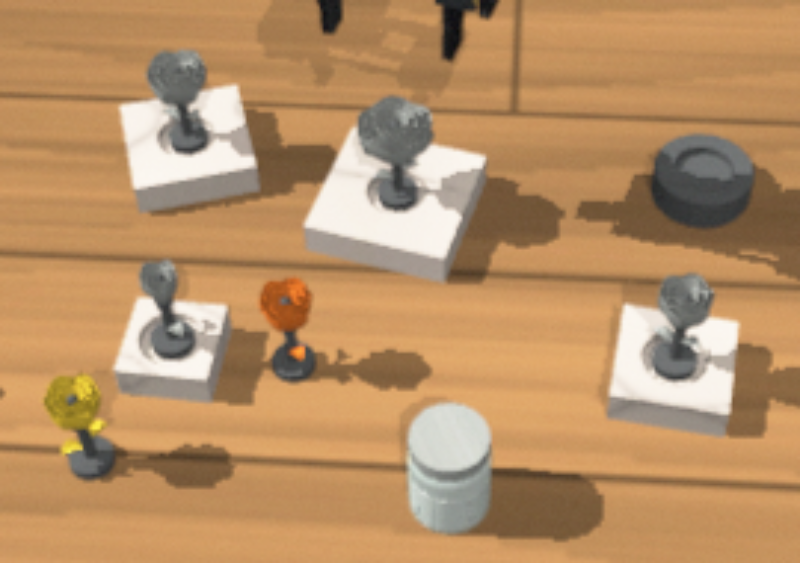

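All four roses stand upright in their own plinths, at about (187,135), (397,190), (172,340) and (677,360). The block is empty and the jar hasn't moved.

```bash
python3 -c "
from rig import hand_in; print(hand_in())"
```

```text
the job is handed in; nothing more can be done
None
```

I handed the job in at about 44 s of the 136 s allowed: each rose stands upright in its own plinth's recess, within about 3 mm of centre, and the jar has not been moved; the hand-in call returned no verdict.

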